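# Tip the last betel nut out of the screw-top jar at a paan stall

## Robot

A 6-joint arm with a two-finger parallel gripper is mounted at the origin on the work surface. World frame = base frame: x ahead of the robot, y to its left, z up, the work surface at z = 0. Lengths are in mm, angles in rad, forces in N, time in s.
With the tool pointing down it reaches from about 275 to 725 mm from the base axis. Payload 5.6 kg.
Tool frame: the origin (TCP) lies at the very end of the fingers, on their centre line; the grasp point (between the pads) lies 19 mm behind it (manip.tcp_to_grasp is the distance from the TCP to the grasp point, in mm); z points along the fingers, y is the direction in which the jaws open and shut (so a half turn about z gives the same grasp; the last joint's range is limited). The gripper opens to 85 mm and grips with 20 to 120 N. Pads are 22 mm wide; open, the fingers measure 114 mm over their backs; the gripper's body (76 mm by 85 mm) begins 54 mm behind the grasp point. The pads swing forward as they close: fully open they stand 13 mm farther back than shut.
Start: joints at [-0.843, 0.255, 0.108, 0, -1.424, -0.285], TCP at [235.677, -496.94, 231.283] pointing down, gripper open.
Joint ranges: [-2.95, 2.95], [-1.21, 1.97], [-1.09, 1.5], [-2.87, 1.71], [-2.94, -0.07], [-3.05, 3.05]. Speed limits (rad/s): [2.57, 2.57, 3.14, 3.14, 3.14, 3.14].

## Interface

Orientations are given as a unit quaternion [x, y, z, w].
In Python, from workcell import manip gives the robot as it stands.
- The arm moves only by the tool apply_moves, never from a script. Its argument "targets" is a list of rows, each an object with "hand": the closure, from 0 (fully open) to 1 (shut); "linear": the shift along the tool's x, y, z in mm, a list of three; "rot": the turn, a rotation vector about the tool's x, y, z in degrees, a list of three. In form: [{"hand": hand, "linear": [tx, ty, tz], "rot": [ax, ay, az]}, ...]. A call has 1 to 20 rows; each row shifts and turns the commanded pose from where the row before left it, along the tool's axes as they then stand; what a row does not reach is not made up. A row lasts 1/10 s, in which the tool goes at most 50 mm and 8.59 degrees, less where a joint would pass 70% of its speed; a pose out of reach is approached as far as the arm can. A call with a gripper value outside its range is refused whole. The fingers move at their own pace and stop on an object; "newtons" is the grip in N (left out, the last holds). Time passes only in rows, so rows that do not move let the fingers close. It gives the time, the measured TCP pose, the force and the opening at its end, in the units of the state.
- manip.state(): the state, without advancing time (a new reading comes with each control period).
- manip.camera(name): name is "scene" or "top"; returns a dict with "frame" (480x640x3 uint8, red, green, blue), "fx", "fy", "cx", "cy" (pixels), "extrinsics" (4x4, takes a point from world to camera coordinates). Camera axes: x right, y up, looking along -z (the intrinsics and any distortion apply to the point x, -y, -z); pixel columns grow to the right and rows downward; lengths in mm; the calibration is good to about 2 mm. A picture is of the moment at which its call begins. There is no depth.
- manip.close_job(): hands the job in, once; it reports no verdict.
The state is a dict: "time": time; "joint_pos": joint angles; "qvel": joint speeds; "tau": joint torques, N m; "tcp_pos": TCP position; "orientation": TCP orientation; "contact_force": force on the tool from outside, world axes, zero at the start; "moment": the same for the moment, N m; "gripper_width": finger opening in mm.
Only numpy, scipy, OpenCV 4.12 (cv2) and the standard library are available. Lean on these libraries where they do the work, as an engineer would, in place of code of your own. Each camera call takes 0.05 s, during which the arm holds its last target.

## Task

Twist the maroon cap off its jar and lift it out with the little dish that hangs under it, then tip the betel nut from that dish into the brass bowl. Put the cap back on its jar, screw it fully home and let go.

Things in the scene. Friction and masses are not known exactly. Their poses are not given: they have to be found in the camera images.
- cap: Maroon cap, 129 mm wide, 0.2 kg. Origin on its axis at the disc's underside (on the jar's rim), z up. Grip bar on top, along x: 56 long, 18 wide (y), z 8 to 44 mm. Skirt to z -16. One rod at x -36 holds a dish: 76 wide, rim z -65, bottom z -78, floor rising 25 degrees to its rim. Twist 70 degrees anticlockwise (40 to 115) from the start, then lift straight off; clockwise closes, to a stop.
- jar: Clear fixed jar with maroon band, 120 mm wide, rim 98 mm high, neck 100 mm outside, 92 inside. Origin: centre of underside, z up. Cap home: its origin at z 98 on the jar's axis, its x along the jar's x (either way round; starts within 6 degrees; stop 3 degrees beyond). It goes on turned 40 to 115 degrees anticlockwise of home, 3 mm side play. The jar with the mustard cap (142 mm high) is a bystander.
- bowl: Brass bowl, loose, 0.5 kg, 150 mm across the rim, 50 mm high. Origin: centre of its underside, z up. The steel bowl of the same shape is a bystander.
- nut_center (a point): Centre of the brown betel nut, a 26 mm ball of 12 g. It starts inside the jar, loose on a small ring in the middle of the dish, and rolls off the dish's low side once the cap is tilted over about 35 degrees (45 will do), to any side but the rod's: keep the low side 50 degrees or more away from the cap's -x, where the rod would stop it. Jerky carrying may lose it.
There are look-alikes about, which are no part of the job. What is shaped like the cap but black or green is not meant.

How it is judged (in metres and radians):
On the way, in this order (a step that is already met when the one before it is completed fails the run):
1. the maroon cap is unscrewed and lifted clear of its jar (z of cap in the frame of jar above 0.15 m), for 0.1 s.
2. the betel nut is tipped into the brass bowl (horizontal distance between nut_center and bowl below 0.065 m and height (world z) of nut_center below 0.045 m), for 0.2 s.
At the end, for the whole second after the job is handed in: Nut in the brass bowl (centre within 65 mm of its axis, under 45 mm above the counter), bowl tilted under 10 degrees; maroon cap at rest on its jar: within 10 mm of the axis, its origin 92 to 103 mm above the jar's underside, tilted under 0.1 rad, turned to within 15 degrees of home (all of step 2 and angle between bowl's own z axis and vertical below 0.17 rad and horizontal distance between cap and jar below 0.01 m and z of cap in the frame of jar between 0.092 and 0.103 m and angle between cap's own z axis and vertical below 0.1 rad and angle between the x axis of cap and the x axis of jar, either way round below 0.26 rad and linear speed of cap below 0.03 m/s); the robot touches nothing.
It also fails if it takes over 58 s, if anything falls off the work surface, if the arm or the gripper's body presses on something with over 40 N, if the wrist force passes 120 N, or if a joint passes its speed limit or range.

## Working session

There is one attempt and no reset: what is moved stays moved. The work goes in short steps, Python scripts to look and compute and a tool call to move; the robot and the scene stay as the last step left them, time stands still between calls to the robot, and variables do not carry over. Pictures are saved under pics/ and viewed, and the job is handed in when it is done.

Besides the shell and the picture viewer there is one more tool, called after ">>>" in YAML: its name, and indented under it one key for each argument. apply_moves: Moves the arm, as the interface text tells. Its arguments: {"type":"object","properties":{"targets":{"type":"array","items":{"type":"object","properties":{"hand":{"type":"number"},"linear":{"type":"array","items":{"type":"number"}},"rot":{"type":"array","items":{"type":"number"}}}}},"newtons":{"type":"number"}},"required":["targets"]}

```bash
ls; mkdir -p pics; python3 - <<'E'
from workcell import manip
import cv2,numpy as np,json
print(manip.state())
for n in ("scene","top"):
    c=manip.camera(n)
    cv2.imwrite(f"pics/{n}0.png",c["frame"][:,:,::-1])
    np.save(f"{n}0.npy",c["frame"])
    print(n,{k:(v if k!="frame" else 0) for k,v in c.items()})
E
```

```text
pics
{'time': 0.0, 'joint_pos': array([-8.43380839e-01,  2.55763886e-01,  1.06995563e-01, -4.82568864e-04,
       -1.42387501e+00, -2.84629139e-01]), 'qvel': array([-0.00049647,  0.0004126 ,  0.00010491, -0.00034988,  0.00089024,
        0.00011205]), 'tau': array([-3.00912419e-03, -3.86628163e+01,  2.37933522e+01,  5.36508545e+00,
       -6.16617981e-03, -8.53599431e-06]), 'tcp_pos': array([ 235.51331661, -496.48119572,  230.38212711]), 'orientation': array([-2.19554231e-01,  9.75599831e-01,  9.23442778e-04, -2.38878651e-04]), 'contact_force': array([0.66162978, 0.64081315, 0.37016212]), 'moment': array([0.02547516, 0.07735355, 0.01276237]), 'gripper_width': 85.26338055188734}
scene {'frame': 0, 'fx': 573.0819592014009, 'fy': 573.0819592014009, 'cx': 334.5929059068112, 'cy': 243.51334662819198, 'extrinsics': array([[-1.25673595e-01,  9.92055460e-01,  5.66677624e-03,
         2.74737815e+02],
       [-7.78981697e-01, -1.02215288e-01,  6.18659479e-01,
         2.55609203e+02],
       [ 6.14323745e-01,  7.33348458e-02,  7.85638808e-01,
        -1.77552922e+03],
       [ 0.00000000e+00,  0.00000000e+00,  0.00000000e+00,
         1.00000000e+00]])}
top {'frame': 0, 'fx': 617.4428646597911, 'fy': 617.4428646597911, 'cx': 319.0359777178384, 'cy': 231.983393298934, 'extrinsics': array([[ 1.67218200e-02, -9.99788233e-01,  1.19945727e-02,
        -2.22527575e+02],
       [ 9.89592552e-01,  1.82636905e-02,  1.42734085e-01,
        -4.42291281e+02],
       [-1.42922924e-01,  9.48296616e-03,  9.89688391e-01,
        -1.56872858e+03],
       [ 0.00000000e+00,  0.00000000e+00,  0.00000000e+00,
         1.00000000e+00]])}
```

View pics/scene0.png

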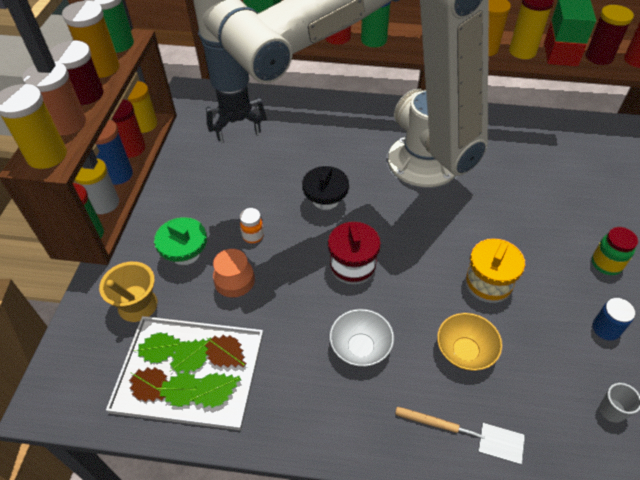

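View pics/top0.png

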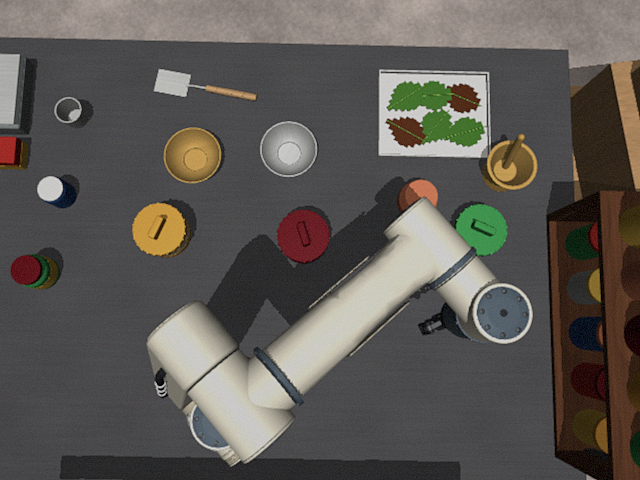

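The maroon cap sits at about (354,245) in the scene view and (303,235) in the top view. The brass bowl is at (469,345) and (192,155). I'll measure both now.

```bash
cat > h.py <<'E'
import numpy as np, cv2
from workcell import manip
def grab(n,tag):
    c=manip.camera(n); cv2.imwrite(f"pics/{n}{tag}.png",c["frame"][:,:,::-1]); np.save(f"{n}{tag}.npy",c["frame"])
    np.savez(f"cal_{n}.npz",E=c["extrinsics"],K=[c["fx"],c["fy"],c["cx"],c["cy"]]); return c["frame"]
def cal(n):
    d=np.load(f"cal_{n}.npz"); return d["E"],d["K"]
def ray(n,uv):
    E,(fx,fy,cx,cy)=cal(n); R=E[:3,:3]; o=-R.T@E[:3,3]
    d=R.T@np.array([(uv[0]-cx)/fx,-(uv[1]-cy)/fy,-1.]); return o,d/np.linalg.norm(d)
def onz(n,uv,z):
    o,d=ray(n,uv); return o+d*(z-o[2])/d[2]
def proj(n,P):
    E,(fx,fy,cx,cy)=cal(n); p=E[:3,:3]@np.asarray(P,float)+E[:3,3]
    return np.array([cx+fx*p[0]/-p[2],cy-fy*p[1]/-p[2]])
def tri(u1,u2):
    (a,d),(b,e)=ray("scene",u1),ray("top",u2)
    s=np.linalg.lstsq(np.c_[d,-e],b-a,rcond=None)[0]; p,q=a+s[0]*d,b+s[1]*e
    return (p+q)/2,np.linalg.norm(p-q)
def crop(f,x0,y0,x1,y1,k,out): cv2.imwrite(out,cv2.resize(f[y0:y1,x0:x1,::-1],None,fx=k,fy=k,interpolation=cv2.INTER_CUBIC))
E
python3 - <<'E'
from h import *
f={n:grab(n,"1") for n in("scene","top")}
crop(f["scene"],310,205,400,295,6,"pics/c1.png"); crop(f["top"],260,190,350,280,6,"pics/c2.png")
win={"scene":{"cap":(310,205,400,300),"bowl":(430,310,510,375)},"top":{"cap":(260,190,350,280),"bowl":(155,120,230,190)}}
for n in f:
  hsv=cv2.cvtColor(f[n],cv2.COLOR_RGB2HSV)
  for o,(x0,y0,x1,y1) in win[n].items():
    h,s,v=[hsv[y0:y1,x0:x1,i].astype(int) for i in range(3)]
    m=((h<8)|(h>170))&(s>120)&(v>35) if o=="cap" else (h>12)&(h<28)&(s>120)&(v>60)
    m=m.astype(np.uint8)
    c=max(cv2.findContours(m,cv2.RETR_EXTERNAL,cv2.CHAIN_APPROX_NONE)[0],key=cv2.contourArea)+[[[x0,y0]]]
    x,y,w,hh=cv2.boundingRect(c)
    print(n,o,cv2.boundingRect(c),cv2.fitEllipse(cv2.convexHull(c)))
    z=50 if o=="bowl" else 98
    W=np.array([onz(n,p[0],z)[:2] for p in c],np.float32)
    print("  on z",z,"enclosing",cv2.minEnclosingCircle(W), "ellipse",cv2.fitEllipse(cv2.convexHull(W)))
E
```

```text
scene cap (328, 221, 53, 46) ((353.6216735839844, 243.42005920410156), (44.99638366699219, 52.88496017456055), 90.99836730957031)
  on z 98 enclosing ((426.8059387207031, -176.36708068847656), 72.55255889892578) ellipse ((426.3038024902344, -174.6815185546875), (132.783447265625, 145.03421020507812), 91.98368835449219)
scene bowl (437, 313, 65, 58) ((469.234619140625, 341.3553466796875), (55.68645095825195, 66.6483154296875), 115.13636779785156)
  on z 50 enclosing ((641.6565551757812, 119.27196502685547), 75.83027648925781) ellipse ((641.4222412109375, 119.39929962158203), (148.84732055664062, 151.12184143066406), 73.89616394042969)
top cap (276, 209, 55, 54) ((302.95703125, 235.5034637451172), (53.010040283203125, 53.272945404052734), 126.22381591796875)
  on z 98 enclosing ((427.94000244140625, -174.15576171875), 67.4262924194336) ellipse ((427.5188293457031, -174.25738525390625), (131.81968688964844, 133.3623809814453), 115.37898254394531)
top bowl (164, 128, 57, 55) ((192.15939331054688, 154.86557006835938), (54.9244270324707, 57.44609451293945), 69.95851135253906)
  on z 50 enclosing ((641.2501220703125, 119.43472290039062), 74.90314483642578) ellipse ((641.123779296875, 119.5411148071289), (147.62966918945312, 148.17689514160156), 12.731391906738281)
```

View pics/c1.png

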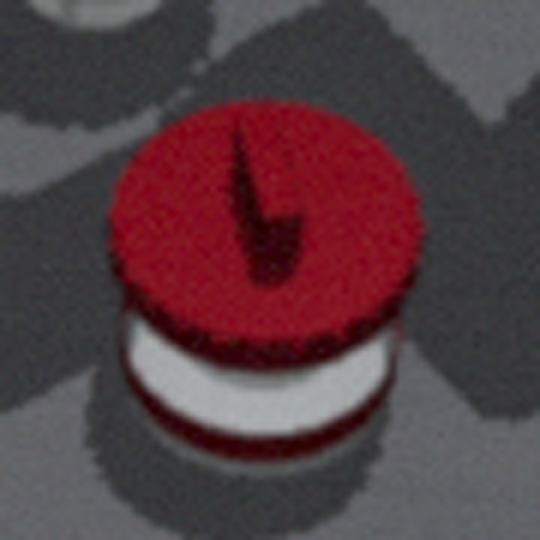

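View pics/c2.png

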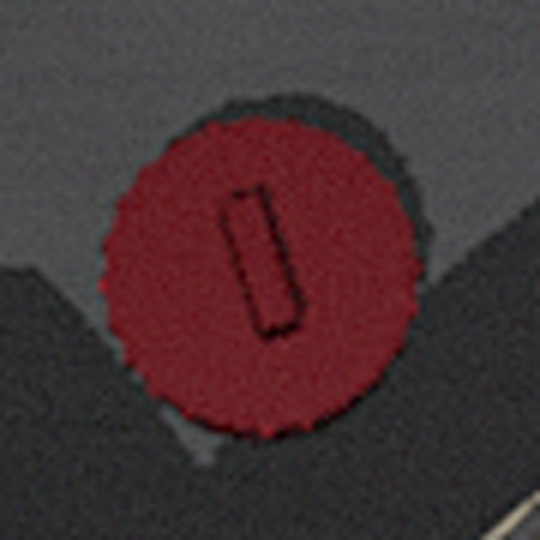

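```bash
python3 - <<'E'
from h import *
f=np.load("top1.npy")
hsv=cv2.cvtColor(f,cv2.COLOR_RGB2HSV)
h,s,v=[hsv[190:280,260:350,i].astype(int) for i in range(3)]
m=(((h<8)|(h>170))&(s>120)&(v>60)).astype(np.uint8)
c=max(cv2.findContours(m,cv2.RETR_EXTERNAL,cv2.CHAIN_APPROX_NONE)[0],key=cv2.contourArea)+[[[260,190]]]
for z in(98,106):
  W=np.array([onz("top",p[0],z)[:2] for p in c],np.float32)
  A=np.c_[2*W,np.ones(len(W))]; x=np.linalg.lstsq(A,(W**2).sum(1),rcond=None)[0]; print(z,x[:2],np.sqrt(x[2]+x[:2]@x[:2]))
# dark outline of bar
x,y,w,hh=[291,218,22,32]
mm=f.astype(int).sum(2)[212:255,290:320]
for P in [[(225,197),(263,187),(302,312),(262,335)]]:
  Q=np.array([onz("top",(p[0]/6+260,p[1]/6+190),142)[:2] for p in P]); print(Q.round(1),Q.mean(0))
d=(mm<100).astype(np.uint8)
pts=np.argwhere(d)[:,::-1]+[290,212]
print(len(pts))
W=np.array([onz("top",p,142)[:2] for p in pts],np.float32); print(cv2.minAreaRect(W))
big=cv2.resize((d*255),None,fx=10,fy=10,interpolation=0); cv2.imwrite("pics/d.png",big)
for z in(142,106): print(z, proj("top",[427,-174,z]))
E
```

```text
98 [ 427.85677804 -174.40419686] 64.37869038863275
106 [ 426.7483159 -174.5363813] 64.03993967639005
[[ 451.8 -161.2]
 [ 456.2 -176.4]
 [ 405.6 -193.1]
 [ 396.  -177.2]] [ 427.41709258 -176.98827935]
51
((425.8929138183594, -175.87318420410156), (60.20490646362305, 21.281230926513672), 18.399450302124023)
142 [302.58557121 233.07877775]
106 [302.79486916 235.13161656]
```

View pics/d.png

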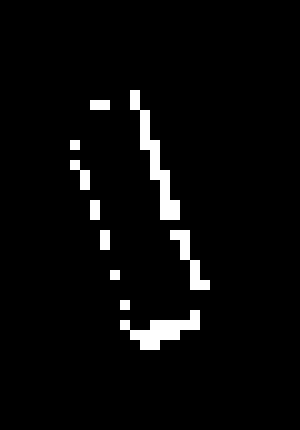

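Measurements so far:
- **Bowl axis:** (641, 119.5), where both views agree.
- **Cap axis:** about (427, -175). The disc radius comes out at 64, as it should.
- **Bar direction:** about 17.5° from world +x. So tool y should point at about 107.5°, and it is at 115.3° now.

I'm moving above the cap at the present height.

>>> apply_moves:
  targets:
    - {"hand": 0, "linear": [-8, 5, 0], "rot": [0, 0, 0]}
    - {"hand": 0, "linear": [-16, 11, 0], "rot": [0, 0, 0]}
    - {"hand": 0, "linear": [-24, 16, 0], "rot": [0, 0, 0]}
    - {"hand": 0, "linear": [-24, 16, 0], "rot": [0, 0, 0]}
    - {"hand": 0, "linear": [-24, 16, 0], "rot": [0, 0, 0]}
    - {"hand": 0, "linear": [-24, 16, 0], "rot": [0, 0, 0]}
    - {"hand": 0, "linear": [-24, 16, 0], "rot": [0, 0, 0]}
    - {"hand": 0, "linear": [-24, 16, 0], "rot": [0, 0, 0]}
    - {"hand": 0, "linear": [-24, 16, 0], "rot": [0, 0, 0]}
    - {"hand": 0, "linear": [-24, 16, 0], "rot": [0, 0, 0]}
    - {"hand": 0, "linear": [-24, 16, 0], "rot": [0, 0, 0]}
    - {"hand": 0, "linear": [-24, 16, 0], "rot": [0, 0, 0]}
    - {"hand": 0, "linear": [-24, 16, 0], "rot": [0, 0, 0]}
    - {"hand": 0, "linear": [-14, 11, 0], "rot": [0, 0, 0]}
    - {"hand": 0, "linear": [-8, 6, 0], "rot": [0, 0, 0]}
    - {"hand": 0, "linear": [0, 0, 0], "rot": [0, 0, 7.8]}
    - {"hand": 0, "linear": [0, 0, 0], "rot": [0, 0, 0]}
  newtons: 100

```text
time: 1.9
tcp_pos: [426.1, -175.0, 231.3]
orientation: [-0.152, 0.988, 0.0, -0.0]
contact_force: [-0.2, 0.4, 0.8]
gripper_width: 85.0
```

```bash
cat >> h.py <<'E'
from scipy.spatial.transform import Rotation as Rn
def info():
    s=manip.state(); R=Rn.from_quat(s["orientation"]).as_matrix()
    print("t",round(s["time"],2),"tcp",s["tcp_pos"].round(1),"phi_y",round(np.degrees(np.arctan2(R[1,1],R[0,1])),2),"z",R[:,2].round(3),"q",np.degrees(s["joint_pos"]).round(1),"F",s["contact_force"].round(1),"M",s["moment"].round(2),"w",round(s["gripper_width"],1))
    return s,R
def delta(P,s,R): print("tool delta",(R.T@(np.array(P)-s["tcp_pos"])).round(1))
E
python3 - <<'E'
from h import *
s,R=info(); delta([427,-175,111],s,R)
f={n:grab(n,"2") for n in("scene","top")}
crop(f["scene"],290,140,420,290,4,"pics/c3.png"); crop(f["top"],240,170,370,300,4,"pics/c4.png")
E
```

```text
t 1.9 tcp [ 426.1 -175.   231.3] phi_y 107.52 z [-0.  0. -1.] q [ -2.7   4.4  -6.2   0.  -79.4 -69.7] F [-0.2  0.4  0.8] M [ 0.03  0.03 -0.02] w 85.0
tool delta [ -0.8  -0.3 120.3]
```

View pics/c3.png

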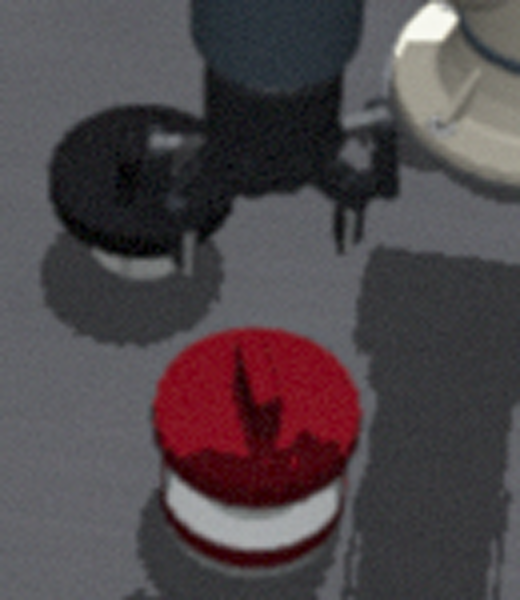

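The gripper hangs over the maroon cap with its jaws across the bar: fingers at about (187,250) and (345,235) in the crop, cap disc at (257,415). Next I descend to TCP z ≈ 112 and close.

>>> apply_moves:
  targets:
    - {"hand": 0, "linear": [-0.8, 0, 6], "rot": [0, 0, 0]}
    - {"hand": 0, "linear": [0, 0, 14], "rot": [0, 0, 0]}
    - {"hand": 0, "linear": [0, 0, 20], "rot": [0, 0, 0]}
    - {"hand": 0, "linear": [0, 0, 20], "rot": [0, 0, 0]}
    - {"hand": 0, "linear": [0, 0, 20], "rot": [0, 0, 0]}
    - {"hand": 0, "linear": [0, 0, 16], "rot": [0, 0, 0]}
    - {"hand": 0, "linear": [0, 0, 12], "rot": [0, 0, 0]}
    - {"hand": 0, "linear": [0, 0, 8], "rot": [0, 0, 0]}
    - {"hand": 0, "linear": [0, 0, 3], "rot": [0, 0, 0]}
    - {"hand": 0.4, "linear": [0, 0, 0], "rot": [0, 0, 0]}
    - {"hand": 0.7, "linear": [0, 0, 0], "rot": [0, 0, 0]}
    - {"hand": 1, "linear": [0, 0, 0], "rot": [0, 0, 0]}
    - {"hand": 1, "linear": [0, 0, 0], "rot": [0, 0, 0]}
    - {"hand": 1, "linear": [0, 0, 0], "rot": [0, 0, 0]}
    - {"hand": 1, "linear": [0, 0, 0], "rot": [0, 0, 0]}
    - {"hand": 1, "linear": [0, 0, 0], "rot": [0, 0, 0]}
  newtons: 110

```text
time: 3.6
tcp_pos: [427.4, -175.1, 113.0]
orientation: [-0.153, 0.988, -0.0, 0.001]
contact_force: [-0.5, 1.4, 5.2]
gripper_width: 16.8
```

```bash
python3 - <<'E'
from h import *
info()
E
```

```text
t 3.6 tcp [ 427.4 -175.1  113. ] phi_y 107.59 z [ 0.001 -0.    -1.   ] q [ -2.7   8.9 -19.    0.  -62.  -69.7] F [-0.5  1.4  5.2] M [ 0.42  0.35 -0.01] w 16.8
```

The bar is gripped, opening 16.8 mm. I twist 70° anticlockwise, which is negative about tool z.

>>> apply_moves:
  targets:
    - {"hand": 1, "linear": [0, 0, 0], "rot": [0, 0, -2]}
    - {"hand": 1, "linear": [0, 0, 0], "rot": [0, 0, -4]}
    - {"hand": 1, "linear": [0, 0, 0], "rot": [0, 0, -4]}
    - {"hand": 1, "linear": [0, 0, 0], "rot": [0, 0, 0]}

```text
time: 4.0
tcp_pos: [427.6, -175.3, 112.9]
orientation: [-0.239, 0.971, -0.0, 0.001]
contact_force: [0.6, 0.8, 5.1]
gripper_width: 16.3
```

```bash
python3 - <<'E'
from h import *
info()
E
```

```text
t 4.0 tcp [ 427.6 -175.3  112.9] phi_y 117.63 z [ 0.002 -0.001 -1.   ] q [ -2.7   8.9 -19.    0.  -62.  -59.6] F [0.6 0.8 5.1] M [0.18 0.07 0.19] w 16.3
```

>>> apply_moves:
  targets:
    - {"hand": 1, "linear": [0, 0, 0], "rot": [0, 0, -4]}
    - {"hand": 1, "linear": [0, 0, 0], "rot": [0, 0, -5]}
    - {"hand": 1, "linear": [0, 0, 0], "rot": [0, 0, -5]}
    - {"hand": 1, "linear": [0, 0, 0], "rot": [0, 0, -5]}
    - {"hand": 1, "linear": [0, 0, 0], "rot": [0, 0, -5]}
    - {"hand": 1, "linear": [0, 0, 0], "rot": [0, 0, -5]}
    - {"hand": 1, "linear": [0, 0, 0], "rot": [0, 0, -5]}
    - {"hand": 1, "linear": [0, 0, 0], "rot": [0, 0, -5]}
    - {"hand": 1, "linear": [0, 0, 0], "rot": [0, 0, -5]}
    - {"hand": 1, "linear": [0, 0, 0], "rot": [0, 0, -5]}
    - {"hand": 1, "linear": [0, 0, 0], "rot": [0, 0, -4]}
    - {"hand": 1, "linear": [0, 0, 0], "rot": [0, 0, -4]}
    - {"hand": 1, "linear": [0, 0, 0], "rot": [0, 0, -3]}
    - {"hand": 1, "linear": [0, 0, 0], "rot": [0, 0, -1]}
    - {"hand": 1, "linear": [0, 0, 0], "rot": [0, 0, 0]}

```text
time: 5.5
tcp_pos: [427.7, -175.1, 112.9]
orientation: [-0.698, 0.716, -0.001, 0.0]
contact_force: [1.3, 0.7, 5.5]
gripper_width: 16.4
```

```bash
python3 - <<'E'
from h import *
info()
for n in("scene","top"):
  f=grab(n,"3")
  if n=="scene": crop(f,290,140,420,290,4,"pics/c5.png")
E
```

```text
t 5.5 tcp [ 427.7 -175.1  112.9] phi_y 178.5 z [ 0.002 -0.    -1.   ] q [ -2.7   8.9 -19.    0.  -62.    1.2] F [1.3 0.7 5.5] M [ 0.41  0.03 -0.  ] w 16.4
```

View pics/c5.png

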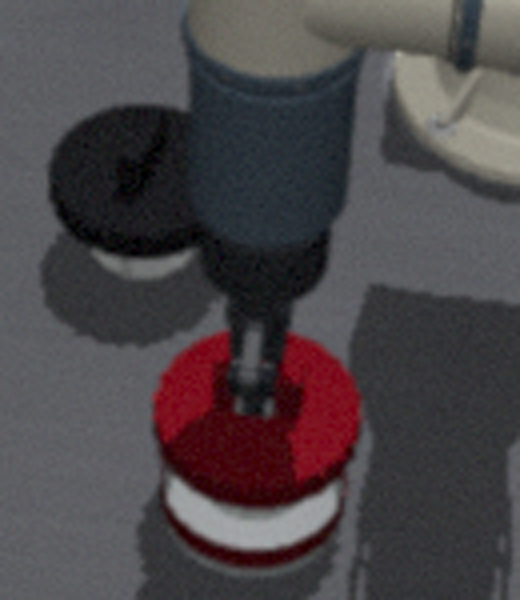

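The cap turned 71° and sits centred in the jaws, around (255,415) in the crop. I lift gently and watch the force.

>>> apply_moves:
  targets:
    - {"hand": 1, "linear": [0, 0, -2], "rot": [0, 0, 0]}
    - {"hand": 1, "linear": [0, 0, -4], "rot": [0, 0, 0]}
    - {"hand": 1, "linear": [0, 0, -4], "rot": [0, 0, 0]}
    - {"hand": 1, "linear": [0, 0, -3], "rot": [0, 0, 0]}
    - {"hand": 1, "linear": [0, 0, 0], "rot": [0, 0, 0]}

```text
time: 6.1
tcp_pos: [427.2, -175.1, 125.7]
orientation: [-0.698, 0.716, -0.0, 0.0]
contact_force: [-0.1, -1.3, -2.8]
gripper_width: 16.4
```

```bash
python3 - <<'E'
from h import *
info()
E
```

```text
t 6.1 tcp [ 427.2 -175.1  125.7] phi_y 178.56 z [ 0.001 -0.    -1.   ] q [ -2.7   8.2 -17.8   0.  -64.    1.3] F [-0.1 -1.3 -2.8] M [-0.02 -0.06 -0.01] w 16.4
```

>>> apply_moves:
  targets:
    - {"hand": 1, "linear": [0, 0, -3], "rot": [0, 0, 0]}
    - {"hand": 1, "linear": [0, 0, -6], "rot": [0, 0, 0]}
    - {"hand": 1, "linear": [0, 0, -8], "rot": [0, 0, 0]}
    - {"hand": 1, "linear": [0, 0, -8], "rot": [0, 0, 0]}
    - {"hand": 1, "linear": [0, 0, -8], "rot": [0, 0, 0]}
    - {"hand": 1, "linear": [0, 0, -8], "rot": [0, 0, 0]}
    - {"hand": 1, "linear": [0, 0, -8], "rot": [0, 0, 0]}
    - {"hand": 1, "linear": [0, 0, -8], "rot": [0, 0, 0]}
    - {"hand": 1, "linear": [0, 0, -8], "rot": [0, 0, 0]}
    - {"hand": 1, "linear": [0, 0, -8], "rot": [0, 0, 0]}
    - {"hand": 1, "linear": [0, 0, -8], "rot": [0, 0, 0]}
    - {"hand": 1, "linear": [0, 0, -6], "rot": [0, 0, 0]}
    - {"hand": 1, "linear": [0, 0, -4], "rot": [0, 0, 0]}
    - {"hand": 1, "linear": [0, 0, -2], "rot": [0, 0, 0]}
    - {"hand": 1, "linear": [0, 0, 0], "rot": [0, 0, 0]}
    - {"hand": 1, "linear": [0, 0, 0], "rot": [0, 0, 0]}

```text
time: 7.7
tcp_pos: [426.8, -174.9, 217.9]
orientation: [-0.698, 0.716, 0.0, -0.0]
contact_force: [-0.5, -0.5, -3.0]
gripper_width: 16.4
```

```bash
python3 - <<'E'
from h import *
s,R=info(); delta([642.5,120,s["tcp_pos"][2]],s,R)
f=grab("scene","4"); crop(f,270,90,420,290,3,"pics/c6.png")
E
```

```text
t 7.7 tcp [ 426.8 -174.9  217.9] phi_y 178.57 z [-0.001  0.    -1.   ] q [ -2.7   4.8  -7.7  -0.  -77.5   1.3] F [-0.5 -0.5 -3. ] M [ 0.07 -0.   -0.01] w 16.4
tool delta [-3.002e+02 -2.083e+02 -1.000e-01]
```

View pics/c6.png

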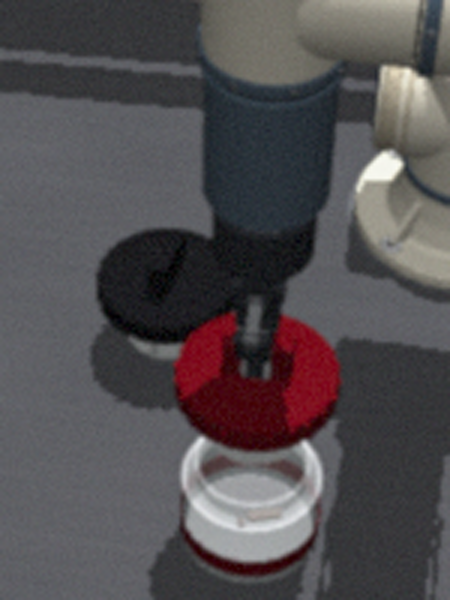

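The cap is clear of the jar, which now stands open below it at about (250,490) in the crop. I carry it smoothly toward the bowl.

>>> apply_moves:
  targets:
    - {"hand": 1, "linear": [-3.3, -2.3, 0], "rot": [0, 0, 0]}
    - {"hand": 1, "linear": [-6.6, -4.6, 0], "rot": [0, 0, 0]}
    - {"hand": 1, "linear": [-9.9, -6.8, 0], "rot": [0, 0, 0]}
    - {"hand": 1, "linear": [-13.2, -9.1, 0], "rot": [0, 0, 0]}
    - {"hand": 1, "linear": [-16.5, -11.4, 0], "rot": [0, 0, 0]}
    - {"hand": 1, "linear": [-16.5, -11.4, 0], "rot": [0, 0, 0]}
    - {"hand": 1, "linear": [-16.5, -11.4, 0], "rot": [0, 0, 0]}
    - {"hand": 1, "linear": [-16.5, -11.4, 0], "rot": [0, 0, 0]}
    - {"hand": 1, "linear": [-16.5, -11.4, 0], "rot": [0, 0, 0]}
    - {"hand": 1, "linear": [-16.5, -11.4, 0], "rot": [0, 0, 0]}
    - {"hand": 1, "linear": [-16.5, -11.4, 0], "rot": [0, 0, 0]}
    - {"hand": 1, "linear": [-16.5, -11.4, 0], "rot": [0, 0, 0]}
    - {"hand": 1, "linear": [-16.5, -11.4, 0], "rot": [0, 0, 0]}
    - {"hand": 1, "linear": [-16.5, -11.4, 0], "rot": [0, 0, 0]}
    - {"hand": 1, "linear": [-16.5, -11.4, 0], "rot": [0, 0, 0]}
    - {"hand": 1, "linear": [-16.5, -11.4, 0], "rot": [0, 0, 0]}
    - {"hand": 1, "linear": [-16.5, -11.4, 0], "rot": [0, 0, 0]}
    - {"hand": 1, "linear": [-16.5, -11.4, 0], "rot": [0, 0, 0]}
    - {"hand": 1, "linear": [-13.2, -9.1, 0], "rot": [0, 0, 0]}
    - {"hand": 1, "linear": [-9.9, -6.8, 0], "rot": [0, 0, 0]}

```text
time: 9.75
tcp_pos: [633.2, 108.6, 217.6]
orientation: [-0.698, 0.716, 0.0, -0.0]
contact_force: [-0.1, 0.4, -1.7]
gripper_width: 16.4
```

>>> apply_moves:
  targets:
    - {"hand": 1, "linear": [-6.6, -4.6, 0], "rot": [0, 0, 0]}
    - {"hand": 1, "linear": [-3.3, -2.3, 0], "rot": [0, 0, 0]}
    - {"hand": 1, "linear": [-1.5, -1.5, 0], "rot": [0, 0, -1]}
    - {"hand": 1, "linear": [0, 0, 0], "rot": [0, 0, -3]}
    - {"hand": 1, "linear": [0, 0, 0], "rot": [0, 0, -4]}
    - {"hand": 1, "linear": [0, 0, 0], "rot": [0, 0, -4]}
    - {"hand": 1, "linear": [0, 0, 0], "rot": [0, 0, -4]}
    - {"hand": 1, "linear": [0, 0, 0], "rot": [0, 0, -4]}
    - {"hand": 1, "linear": [0, 0, 0], "rot": [0, 0, -3]}
    - {"hand": 1, "linear": [0, 0, 0], "rot": [0, 0, -2]}
    - {"hand": 1, "linear": [0, 0, 0], "rot": [0, 0, -0.7]}
    - {"hand": 1, "linear": [0, 0, 0], "rot": [0, 0, 0]}
    - {"hand": 1, "linear": [0, 0, 0], "rot": [0, 0, 0]}

```text
time: 11.05
tcp_pos: [641.0, 118.0, 218.5]
orientation: [0.84, -0.543, 0.0, -0.0]
contact_force: [0.5, -0.1, -2.7]
gripper_width: 16.6
```

```bash
python3 - <<'E'
from h import *
s,R=info(); delta([642.5,120,s["tcp_pos"][2]],s,R); print(R.round(3))
f=grab("scene","5"); crop(f,370,170,560,380,3,"pics/c7.png")
f=grab("top","5")
E
```

```text
t 11.05 tcp [641.  118.  218.5] phi_y -155.77 z [ 0.  0. -1.] q [ 24.1  26.7  22.    0.  -85.3   0.1] F [ 0.5 -0.1 -2.7] M [ 0.06  0.   -0.02] w 16.6
tool delta [-1.2 -2.2  0. ]
[[ 0.41  -0.912  0.   ]
 [-0.912 -0.41   0.   ]
 [ 0.    -0.    -1.   ]]
```

View pics/c7.png

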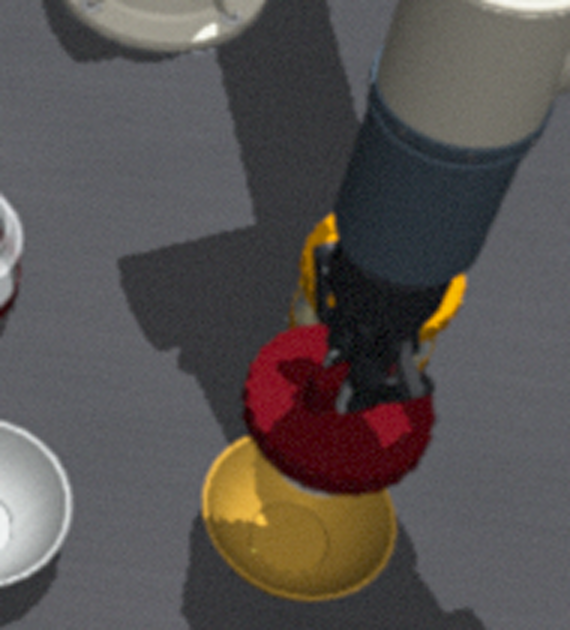

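The cap is over the brass bowl; the bowl centre is at about (290,520) in the crop and the cap sits higher in view. I lower to TCP z ≈ 155, which leaves the dish bottom about 12 mm above the bowl rim. Then I tilt about tool x, so the low side faces ±y of the cap, 90° from the rod.

>>> apply_moves:
  targets:
    - {"hand": 1, "linear": [-0.7, -0.3, 2], "rot": [0, 0, 0]}
    - {"hand": 1, "linear": [-0.7, -0.3, 5], "rot": [0, 0, 0]}
    - {"hand": 1, "linear": [0, 0, 8], "rot": [0, 0, 0]}
    - {"hand": 1, "linear": [0, 0, 9], "rot": [0, 0, 0]}
    - {"hand": 1, "linear": [0, 0, 9], "rot": [0, 0, 0]}
    - {"hand": 1, "linear": [0, 0, 9], "rot": [0, 0, 0]}
    - {"hand": 1, "linear": [0, 0, 9], "rot": [0, 0, 0]}
    - {"hand": 1, "linear": [0, 0, 7], "rot": [0, 0, 0]}
    - {"hand": 1, "linear": [0, 0, 4], "rot": [0, 0, 0]}
    - {"hand": 1, "linear": [0, 0, 2], "rot": [0, 0, 0]}
    - {"hand": 1, "linear": [0, 0, 0], "rot": [0, 0, 0]}

```text
time: 12.25
tcp_pos: [641.1, 119.7, 154.2]
orientation: [0.84, -0.543, 0.0, 0.0]
contact_force: [-0.4, -0.3, -2.6]
gripper_width: 16.5
```

>>> apply_moves:
  targets:
    - {"hand": 1, "linear": [0, 0, 0], "rot": [1, 0, 0]}
    - {"hand": 1, "linear": [0, 0, 0], "rot": [2, 0, 0]}
    - {"hand": 1, "linear": [0, 0, 0], "rot": [3, 0, 0]}
    - {"hand": 1, "linear": [0, 0, 0], "rot": [3, 0, 0]}
    - {"hand": 1, "linear": [0, 0, 0], "rot": [3, 0, 0]}
    - {"hand": 1, "linear": [0, 0, 0], "rot": [3, 0, 0]}
    - {"hand": 1, "linear": [0, 0, 0], "rot": [3, 0, 0]}
    - {"hand": 1, "linear": [0, 0, 0], "rot": [3, 0, 0]}
    - {"hand": 1, "linear": [0, 0, 0], "rot": [3, 0, 0]}
    - {"hand": 1, "linear": [0, 0, 0], "rot": [3, 0, 0]}
    - {"hand": 1, "linear": [0, 0, 0], "rot": [3, 0, 0]}
    - {"hand": 1, "linear": [0, 0, 0], "rot": [3, 0, 0]}
    - {"hand": 1, "linear": [0, 0, 0], "rot": [3, 0, 0]}
    - {"hand": 1, "linear": [0, 0, 0], "rot": [3, 0, 0]}
    - {"hand": 1, "linear": [0, 0, 0], "rot": [3, 0, 0]}
    - {"hand": 1, "linear": [0, 0, 0], "rot": [2, 0, 0]}
    - {"hand": 1, "linear": [0, 0, 0], "rot": [1, 0, 0]}
    - {"hand": 1, "linear": [0, 0, 0], "rot": [0, 0, 0]}
    - {"hand": 1, "linear": [0, 0, 0], "rot": [0, 0, 0]}
    - {"hand": 1, "linear": [0, 0, 0], "rot": [0, 0, 0]}

```text
time: 14.25
tcp_pos: [641.4, 119.9, 155.0]
orientation: [0.776, -0.501, 0.208, -0.322]
contact_force: [0.2, -0.2, -2.2]
gripper_width: 16.8
```

```bash
python3 - <<'E'
from h import *
s,R=info()
f=grab("scene","6"); crop(f,370,170,560,380,3,"pics/c8.png")
f=grab("top","6"); crop(f,120,90,270,220,4,"pics/c9.png")
E
```

```text
t 14.25 tcp [641.4 119.9 155. ] phi_y -155.7 z [ 0.645  0.291 -0.707] q [ 24.3   7.4 -31.9   0.1  -5.7  -0.1] F [ 0.2 -0.2 -2.2] M [-1.12  2.43  0.  ] w 16.8
```

View pics/c8.png

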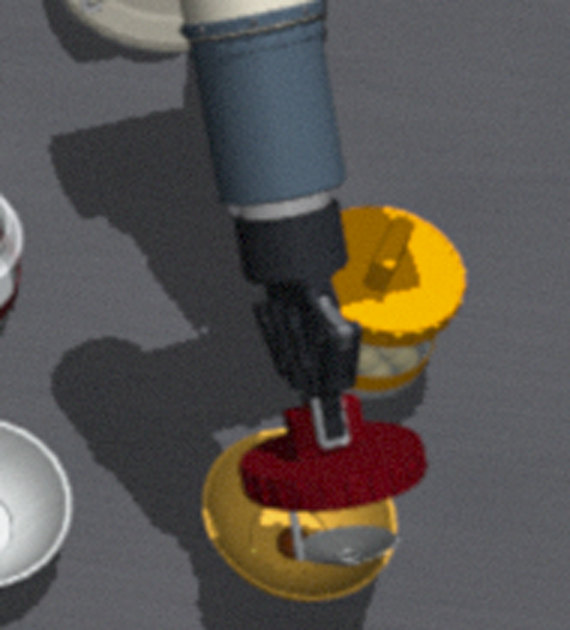

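View pics/c9.png

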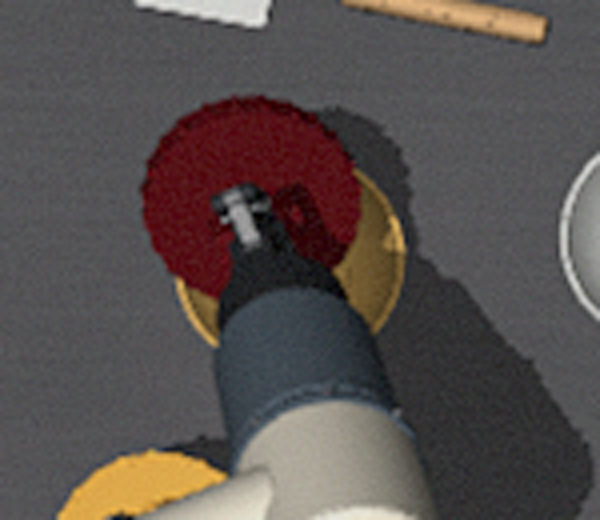

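A brown spot at about (292,545) in the scene crop, low in the bowl, suggests the nut is out. I turn upright and rise, then check.

>>> apply_moves:
  targets:
    - {"hand": 1, "linear": [0, 0, 0], "rot": [-2, 0, 0]}
    - {"hand": 1, "linear": [0, 0, 0], "rot": [-4, 0, 0]}
    - {"hand": 1, "linear": [0, 0, 0], "rot": [-5, 0, 0]}
    - {"hand": 1, "linear": [0, 0, 0], "rot": [-5, 0, 0]}
    - {"hand": 1, "linear": [0, 0, 0], "rot": [-5, 0, 0]}
    - {"hand": 1, "linear": [0, 0, 0], "rot": [-5, 0, 0]}
    - {"hand": 1, "linear": [0, 0, 0], "rot": [-5, 0, 0]}
    - {"hand": 1, "linear": [0, 0, 0], "rot": [-5, 0, 0]}
    - {"hand": 1, "linear": [0, 0, 0], "rot": [-4, 0, 0]}
    - {"hand": 1, "linear": [0, 0, 0], "rot": [-3, 0, 0]}
    - {"hand": 1, "linear": [0, 0, 0], "rot": [-2, 0, 0]}
    - {"hand": 1, "linear": [0, 0, -5], "rot": [0, 0, 0]}
    - {"hand": 1, "linear": [0, 0, -10], "rot": [0, 0, 0]}
    - {"hand": 1, "linear": [0, 0, -15], "rot": [0, 0, 0]}
    - {"hand": 1, "linear": [0, 0, -15], "rot": [0, 0, 0]}
    - {"hand": 1, "linear": [0, 0, -10], "rot": [0, 0, 0]}
    - {"hand": 1, "linear": [0, 0, -8], "rot": [0, 0, 0]}
    - {"hand": 1, "linear": [0, 0, 0], "rot": [0, 0, 0]}

```text
time: 16.15
tcp_pos: [641.5, 119.8, 219.1]
orientation: [0.84, -0.543, 0.001, -0.001]
contact_force: [-0.4, 1.2, -2.0]
gripper_width: 16.3
```

```bash
python3 - <<'E'
from h import *
s,R=info(); delta([427.3,-175,s["tcp_pos"][2]],s,R)
f=grab("scene","7"); crop(f,370,170,560,380,3,"pics/c10.png")
f=grab("top","7"); crop(f,120,90,270,220,4,"pics/c11.png")
E
```

```text
t 16.15 tcp [641.5 119.8 219.1] phi_y -155.73 z [ 0.003  0.001 -1.   ] q [ 24.3  26.6  22.    0.  -85.2  -0. ] F [-0.4  1.2 -2. ] M [ 0.07 -0.07 -0.05] w 16.3
tool delta [180.7 316.5  -1. ]
```

View pics/c10.png

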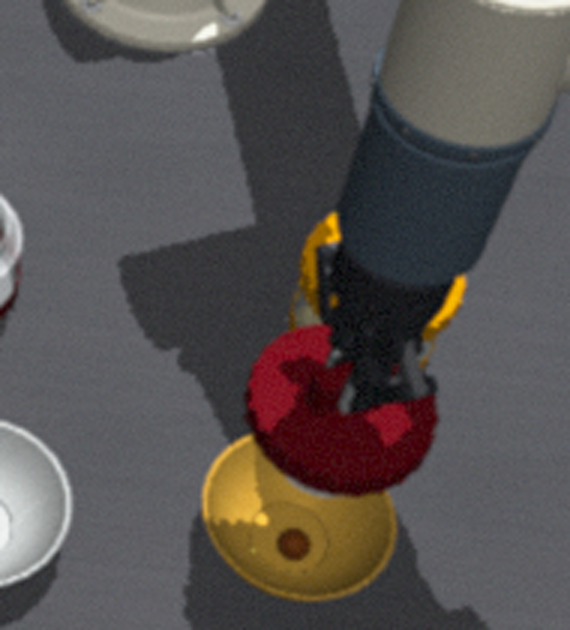

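The nut lies at the middle of the brass bowl's floor, at (292,545) in the crop. I carry the cap back over the jar and restore its angle.

>>> apply_moves:
  targets:
    - {"hand": 1, "linear": [4, 7, 0], "rot": [0, 0, 0]}
    - {"hand": 1, "linear": [8, 14, 0], "rot": [0, 0, 0]}
    - {"hand": 1, "linear": [12, 21, 0], "rot": [0, 0, 0]}
    - {"hand": 1, "linear": [12, 21, 0], "rot": [0, 0, 0]}
    - {"hand": 1, "linear": [12, 21, 0], "rot": [0, 0, 0]}
    - {"hand": 1, "linear": [12, 21, 0], "rot": [0, 0, 0]}
    - {"hand": 1, "linear": [12, 21, 0], "rot": [0, 0, 0]}
    - {"hand": 1, "linear": [12, 21, 0], "rot": [0, 0, 0]}
    - {"hand": 1, "linear": [12, 21, 0], "rot": [0, 0, 0]}
    - {"hand": 1, "linear": [12, 21, 0], "rot": [0, 0, 0]}
    - {"hand": 1, "linear": [12, 21, 0], "rot": [0, 0, 0]}
    - {"hand": 1, "linear": [12, 21, 0], "rot": [0, 0, 0]}
    - {"hand": 1, "linear": [12, 21, 0], "rot": [0, 0, 0]}
    - {"hand": 1, "linear": [12, 21, 0], "rot": [0, 0, 0]}
    - {"hand": 1, "linear": [12, 21, 0], "rot": [0, 0, 0]}
    - {"hand": 1, "linear": [8.7, 15.5, 0], "rot": [0, 0, 0]}
    - {"hand": 1, "linear": [4, 7, 0], "rot": [0, 0, 0]}

```text
time: 17.95
tcp_pos: [425.2, -176.2, 217.0]
orientation: [0.84, -0.543, -0.0, 0.0]
contact_force: [0.1, -0.5, -1.6]
gripper_width: 16.2
```

>>> apply_moves:
  targets:
    - {"hand": 1, "linear": [0, 0, 0], "rot": [0, 0, 3]}
    - {"hand": 1, "linear": [0, 0, 0], "rot": [0, 0, 6]}
    - {"hand": 1, "linear": [0, 0, 0], "rot": [0, 0, 7]}
    - {"hand": 1, "linear": [0, 0, 0], "rot": [0, 0, 6]}
    - {"hand": 1, "linear": [0, 0, 0], "rot": [0, 0, 3.7]}
    - {"hand": 1, "linear": [0, 0, 0], "rot": [0, 0, 0]}
    - {"hand": 1, "linear": [0, 0, 0], "rot": [0, 0, 0]}

```text
time: 18.65
tcp_pos: [426.6, -175.0, 217.0]
orientation: [-0.699, 0.715, 0.0, -0.0]
contact_force: [0.7, -0.4, -2.7]
gripper_width: 16.5
```

```bash
python3 - <<'E'
from h import *
s,R=info(); delta([427.2,-175,s["tcp_pos"][2]],s,R)
f=grab("scene","8"); 
print("nut",onz("scene",(467.3,351.7),18))
a=np.load("scene4.npy"); 
crop(np.hstack([a[90:290,270:420],f[90:290,270:420]]),0,0,300,200,2.6,"pics/c12.png")
# cap silhouette before/after
for im in(a,f):
  hsv=cv2.cvtColor(im,cv2.COLOR_RGB2HSV)[150:245,320:390].astype(int)
  m=(((hsv[...,0]<8)|(hsv[...,0]>170))&(hsv[...,1]>120)&(hsv[...,2]>35)).astype(np.uint8)
  c=max(cv2.findContours(m,cv2.RETR_EXTERNAL,cv2.CHAIN_APPROX_NONE)[0],key=cv2.contourArea)+[[[320,150]]]
  print(cv2.boundingRect(c),cv2.fitEllipse(cv2.convexHull(c)))
E
```

```text
t 18.65 tcp [ 426.6 -175.   217. ] phi_y 178.68 z [-0.  0. -1.] q [ -2.7   4.8  -7.9  -0.  -77.4   1.4] F [ 0.7 -0.4 -2.7] M [ 0.03  0.03 -0.02] w 16.5
tool delta [ 0.  -0.6 -0. ]
nut [653.89461165 121.10166975  18.        ]
(328, 194, 56, 46) ((355.04254150390625, 215.9833984375), (46.4865837097168, 56.12620544433594), 95.6485824584961)
(328, 194, 56, 46) ((355.166748046875, 216.25616455078125), (46.470298767089844, 56.70573425292969), 96.3805923461914)
```

View pics/c12.png

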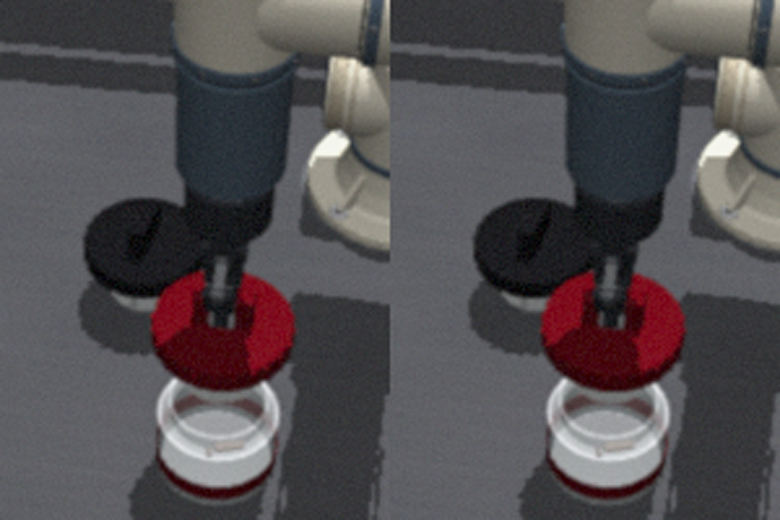

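The before and after silhouettes agree within 0.3 px, so the cap kept its pose in the grip. The nut is about 13 mm from the bowl axis. I lower to just above seating.

>>> apply_moves:
  targets:
    - {"hand": 1, "linear": [0, -0.5, 4], "rot": [0, 0, 0]}
    - {"hand": 1, "linear": [0, 0, 8], "rot": [0, 0, 0]}
    - {"hand": 1, "linear": [0, 0, 10], "rot": [0, 0, 0]}
    - {"hand": 1, "linear": [0, 0, 10], "rot": [0, 0, 0]}
    - {"hand": 1, "linear": [0, 0, 10], "rot": [0, 0, 0]}
    - {"hand": 1, "linear": [0, 0, 10], "rot": [0, 0, 0]}
    - {"hand": 1, "linear": [0, 0, 10], "rot": [0, 0, 0]}
    - {"hand": 1, "linear": [0, 0, 10], "rot": [0, 0, 0]}
    - {"hand": 1, "linear": [0, 0, 8], "rot": [0, 0, 0]}
    - {"hand": 1, "linear": [0, 0, 4], "rot": [0, 0, 0]}
    - {"hand": 1, "linear": [0, 0, 2], "rot": [0, 0, 0]}
    - {"hand": 1, "linear": [0, 0, 0], "rot": [0, 0, 0]}

```text
time: 19.9
tcp_pos: [427.4, -175.2, 131.3]
orientation: [-0.698, 0.716, -0.0, -0.0]
contact_force: [-0.0, 0.3, -2.4]
gripper_width: 16.3
```

>>> apply_moves:
  targets:
    - {"hand": 1, "linear": [0, 0, 4], "rot": [0, 0, 0]}
    - {"hand": 1, "linear": [0, 0, 4], "rot": [0, 0, 0]}
    - {"hand": 1, "linear": [0, 0, 3], "rot": [0, 0, 0]}
    - {"hand": 1, "linear": [0, 0, 2.5], "rot": [0, 0, 0]}
    - {"hand": 1, "linear": [0, 0, 2], "rot": [0, 0, 0]}
    - {"hand": 1, "linear": [0, 0, 1], "rot": [0, 0, 0]}
    - {"hand": 1, "linear": [0, 0, 0], "rot": [0, 0, 0]}

```text
time: 20.6
tcp_pos: [427.3, -175.1, 114.7]
orientation: [-0.698, 0.716, 0.0, -0.0]
contact_force: [0.3, -0.3, -2.9]
gripper_width: 16.1
```

```bash
python3 - <<'E'
from h import *
s,R=info()
E
```

```text
t 20.6 tcp [ 427.3 -175.1  114.7] phi_y 178.57 z [-0. -0. -1.] q [ -2.8   8.9 -18.8   0.  -62.4   1.3] F [ 0.3 -0.3 -2.9] M [-0.02  0.02  0.01] w 16.1
```

Still free, and 1.8 mm short of the original height. A little more in small steps.

>>> apply_moves:
  targets:
    - {"hand": 1, "linear": [0, 0, 1], "rot": [0, 0, 0]}
    - {"hand": 1, "linear": [0, 0, 0.8], "rot": [0, 0, 0]}
    - {"hand": 1, "linear": [0, 0, 0.4], "rot": [0, 0, 0]}
    - {"hand": 1, "linear": [0, 0, 0], "rot": [0, 0, 0]}
    - {"hand": 1, "linear": [0, 0, 0], "rot": [0, 0, 0]}

```text
time: 21.1
tcp_pos: [427.4, -175.1, 113.0]
orientation: [-0.698, 0.716, -0.0, 0.0]
contact_force: [-1.7, 0.6, 2.8]
gripper_width: 16.4
```

```bash
python3 - <<'E'
from h import *
s,R=info()
E
```

```text
t 21.1 tcp [ 427.4 -175.1  113. ] phi_y 178.57 z [ 0. -0. -1.] q [ -2.7   8.9 -19.    0.  -62.1   1.3] F [-1.7  0.6  2.8] M [ 0.45  0.52 -0.  ] w 16.4
```

It is seated, with a light upward force at TCP z = 113.0 (112.9 before). I screw clockwise 71°, then look for the stop.

>>> apply_moves:
  targets:
    - {"hand": 1, "linear": [0, 0, 0], "rot": [0, 0, 2]}
    - {"hand": 1, "linear": [0, 0, 0], "rot": [0, 0, 4]}
    - {"hand": 1, "linear": [0, 0, 0], "rot": [0, 0, 5]}
    - {"hand": 1, "linear": [0, 0, 0], "rot": [0, 0, 5]}
    - {"hand": 1, "linear": [0, 0, 0], "rot": [0, 0, 5]}
    - {"hand": 1, "linear": [0, 0, 0], "rot": [0, 0, 5]}
    - {"hand": 1, "linear": [0, 0, 0], "rot": [0, 0, 5]}
    - {"hand": 1, "linear": [0, 0, 0], "rot": [0, 0, 5]}
    - {"hand": 1, "linear": [0, 0, 0], "rot": [0, 0, 5]}
    - {"hand": 1, "linear": [0, 0, 0], "rot": [0, 0, 5]}
    - {"hand": 1, "linear": [0, 0, 0], "rot": [0, 0, 5]}
    - {"hand": 1, "linear": [0, 0, 0], "rot": [0, 0, 5]}
    - {"hand": 1, "linear": [0, 0, 0], "rot": [0, 0, 4]}
    - {"hand": 1, "linear": [0, 0, 0], "rot": [0, 0, 3]}
    - {"hand": 1, "linear": [0, 0, 0], "rot": [0, 0, 2]}
    - {"hand": 1, "linear": [0, 0, 0], "rot": [0, 0, 0]}

```text
time: 22.7
tcp_pos: [427.7, -175.3, 112.9]
orientation: [-0.204, 0.979, -0.0, 0.0]
contact_force: [-0.2, -0.6, 2.4]
gripper_width: 16.1
```

```bash
python3 - <<'E'
from h import *
s,R=info()
E
```

```text
t 22.7 tcp [ 427.7 -175.3  112.9] phi_y 113.56 z [ 0.001 -0.    -1.   ] q [ -2.8   9.  -19.    0.  -62.  -63.7] F [-0.2 -0.6  2.4] M [ 0.06  0.14 -0.09] w 16.1
```

>>> apply_moves:
  targets:
    - {"hand": 1, "linear": [0, 0, 0], "rot": [0, 0, 2]}
    - {"hand": 1, "linear": [0, 0, 0], "rot": [0, 0, 2]}
    - {"hand": 1, "linear": [0, 0, 0], "rot": [0, 0, 2]}
    - {"hand": 1, "linear": [0, 0, 0], "rot": [0, 0, 0]}

```text
time: 23.1
tcp_pos: [427.8, -175.3, 112.9]
orientation: [-0.153, 0.988, -0.0, 0.0]
contact_force: [-0.8, 0.2, 1.7]
gripper_width: 16.5
```

```bash
python3 - <<'E'
from h import *
s,R=info()
E
```

```text
t 23.1 tcp [ 427.8 -175.3  112.9] phi_y 107.61 z [ 0.001 -0.    -1.   ] q [ -2.8   9.  -18.9   0.  -62.  -69.6] F [-0.8  0.2  1.7] M [ 0.03  0.04 -0.08] w 16.5
```

>>> apply_moves:
  targets:
    - {"hand": 1, "linear": [0, 0, 0], "rot": [0, 0, 2]}
    - {"hand": 1, "linear": [0, 0, 0], "rot": [0, 0, 1]}
    - {"hand": 1, "linear": [0, 0, 0], "rot": [0, 0, 0]}

```text
time: 23.4
tcp_pos: [427.8, -175.2, 113.0]
orientation: [-0.127, 0.992, -0.0, 0.001]
contact_force: [0.5, 0.3, 3.4]
gripper_width: 16.4
```

```bash
python3 - <<'E'
from h import *
s,R=info()
E
```

```text
t 23.4 tcp [ 427.8 -175.2  113. ] phi_y 104.62 z [ 0.001 -0.    -1.   ] q [ -2.7   9.  -18.9   0.  -62.  -72.6] F [0.5 0.3 3.4] M [-0.01 -0.04 -0.09] w 16.4
```

>>> apply_moves:
  targets:
    - {"hand": 1, "linear": [0, 0, 0], "rot": [0, 0, 1]}
    - {"hand": 1, "linear": [0, 0, 0], "rot": [0, 0, 1]}
    - {"hand": 1, "linear": [0, 0, 0], "rot": [0, 0, 0]}

```text
time: 23.7
tcp_pos: [427.7, -174.8, 113.0]
orientation: [-0.11, 0.994, -0.0, 0.0]
contact_force: [0.8, 2.7, 5.6]
gripper_width: 16.0
```

```bash
python3 - <<'E'
from h import *
s,R=info()
E
```

```text
t 23.7 tcp [ 427.7 -174.8  113. ] phi_y 102.63 z [ 0.001  0.    -1.   ] q [ -2.7   8.9 -18.9  -0.  -62.1 -74.7] F [0.8 2.7 5.6] M [1.09 0.01 0.87] w 16.0
```

>>> apply_moves:
  targets:
    - {"hand": 1, "linear": [0, 0, 0], "rot": [0, 0, 1]}
    - {"hand": 1, "linear": [0, 0, 0], "rot": [0, 0, 1]}
    - {"hand": 1, "linear": [0, 0, 0], "rot": [0, 0, 0]}

```text
time: 24.0
tcp_pos: [427.7, -174.8, 113.0]
orientation: [-0.094, 0.996, -0.0, 0.0]
contact_force: [-0.2, 3.1, 5.0]
gripper_width: 16.6
```

```bash
python3 - <<'E'
from h import *
s,R=info()
E
```

```text
t 24.0 tcp [ 427.7 -174.8  113. ] phi_y 100.8 z [ 0.001 -0.001 -1.   ] q [ -2.7   8.9 -19.    0.  -62.1 -76.5] F [-0.2  3.1  5. ] M [1.14 0.11 2.22] w 16.6
```

The moment jumps to 2.2 N·m from about 103.5°, so that is the stop and home is about 106.5°. I ease off 2° to unload it, open, and rise.

>>> apply_moves:
  targets:
    - {"hand": 1, "linear": [0, 0, 0], "rot": [0, 0, -2]}
    - {"hand": 1, "linear": [0, 0, 0], "rot": [0, 0, 0]}
    - {"hand": 0.7, "linear": [0, 0, 0], "rot": [0, 0, 0]}
    - {"hand": 0.3, "linear": [0, 0, 0], "rot": [0, 0, 0]}
    - {"hand": 0, "linear": [0, 0, 0], "rot": [0, 0, 0]}
    - {"hand": 0, "linear": [0, 0, 0], "rot": [0, 0, 0]}
    - {"hand": 0, "linear": [0, 0, 0], "rot": [0, 0, 0]}
    - {"hand": 0, "linear": [0, 0, -4], "rot": [0, 0, 0]}
    - {"hand": 0, "linear": [0, 0, -10], "rot": [0, 0, 0]}
    - {"hand": 0, "linear": [0, 0, -20], "rot": [0, 0, 0]}
    - {"hand": 0, "linear": [0, 0, -20], "rot": [0, 0, 0]}
    - {"hand": 0, "linear": [0, 0, -20], "rot": [0, 0, 0]}
    - {"hand": 0, "linear": [0, 0, -20], "rot": [0, 0, 0]}
    - {"hand": 0, "linear": [0, 0, -20], "rot": [0, 0, 0]}
    - {"hand": 0, "linear": [0, 0, -6], "rot": [0, 0, 0]}

```text
time: 25.5
tcp_pos: [428.4, -175.5, 235.6]
orientation: [-0.11, 0.994, -0.001, 0.002]
contact_force: [0.1, -0.9, 0.2]
gripper_width: 85.8
```

>>> apply_moves:
  targets:
    - {"hand": 0, "linear": [10, -10, 0], "rot": [0, 0, 0]}
    - {"hand": 0, "linear": [20, -20, 0], "rot": [0, 0, 0]}
    - {"hand": 0, "linear": [25, -25, 0], "rot": [0, 0, 0]}
    - {"hand": 0, "linear": [25, -25, 0], "rot": [0, 0, 0]}
    - {"hand": 0, "linear": [25, -25, 0], "rot": [0, 0, 0]}
    - {"hand": 0, "linear": [25, -25, 0], "rot": [0, 0, 0]}
    - {"hand": 0, "linear": [20, -20, 0], "rot": [0, 0, 0]}
    - {"hand": 0, "linear": [10, -10, 0], "rot": [0, 0, 0]}
    - {"hand": 0, "linear": [0, 0, 0], "rot": [0, 0, 0]}
    - {"hand": 0, "linear": [0, 0, 0], "rot": [0, 0, 0]}

```text
time: 26.5
tcp_pos: [305.2, -366.0, 231.9]
orientation: [-0.109, 0.994, 0.001, -0.0]
contact_force: [0.5, 0.3, 0.4]
gripper_width: 85.3
```

```bash
python3 - <<'E'
from h import *
s,R=info()
f={n:grab(n,"9") for n in("scene","top")}
crop(f["top"],255,185,355,285,4,"pics/t.png"); crop(f["top"],130,100,230,200,4,"pics/t2.png")
a,b=cv2.imread("pics/t.png"),cv2.imread("pics/t2.png"); cv2.imwrite("pics/c13.png",np.hstack([a,b]))
fr=f["top"]; hsv=cv2.cvtColor(fr,cv2.COLOR_RGB2HSV)
h,s_,v=[hsv[190:280,260:350,i].astype(int) for i in range(3)]
m=(((h<8)|(h>170))&(s_>120)&(v>60)).astype(np.uint8)
c=max(cv2.findContours(m,cv2.RETR_EXTERNAL,cv2.CHAIN_APPROX_NONE)[0],key=cv2.contourArea)+[[[260,190]]]
W=np.array([onz("top",p[0],106)[:2] for p in c],np.float32)
A=np.c_[2*W,np.ones(len(W))]; x=np.linalg.lstsq(A,(W**2).sum(1),rcond=None)[0]; print("cap",x[:2],np.sqrt(x[2]+x[:2]@x[:2]))
# bar
mm=fr.astype(int).sum(2)[212:255,290:320]; pts=np.argwhere(mm<100)[:,::-1]+[290,212]
W=np.array([onz("top",p,142)[:2] for p in pts],np.float32); print("bar",cv2.minAreaRect(W))
# nut
for n,(x0,y0,x1,y1) in {"top":(165,125,225,190),"scene":(435,310,505,380)}.items():
  q=cv2.cvtColor(f[n],cv2.COLOR_RGB2HSV)[y0:y1,x0:x1].astype(int)
  r=f[n][y0:y1,x0:x1].astype(int)
  m=((q[...,0]<14)&(q[...,1]>100)&(q[...,2]<140)).astype(np.uint8)
  k,l,st,ce=cv2.connectedComponentsWithStats(m); i=1+np.argmax(st[1:,4]); print(n,st[i],ce[i]+[x0,y0],onz(n,ce[i]+[x0,y0],18))
E
```

```text
t 26.5 tcp [ 305.2 -366.   231.9] phi_y 102.51 z [-0.001  0.001 -1.   ] q [-31.3   6.3  -4.   -0.  -79.8 -46.2] F [0.5 0.3 0.4] M [ 0.03 -0.08 -0.04] w 85.3
cap [ 434.47276349 -127.1954119 ] 28.36464408902421
bar ((421.7589111328125, -143.740966796875), (0.0, 0.0), 0.0)
top [25 24  9  9 61] [194.         153.42622951] [653.36183879 121.38609166  18.        ]
scene [29 37  8  9 42] [467.35714286 351.35714286] [652.97195533 121.25037305  18.        ]
```

View pics/scene9.png

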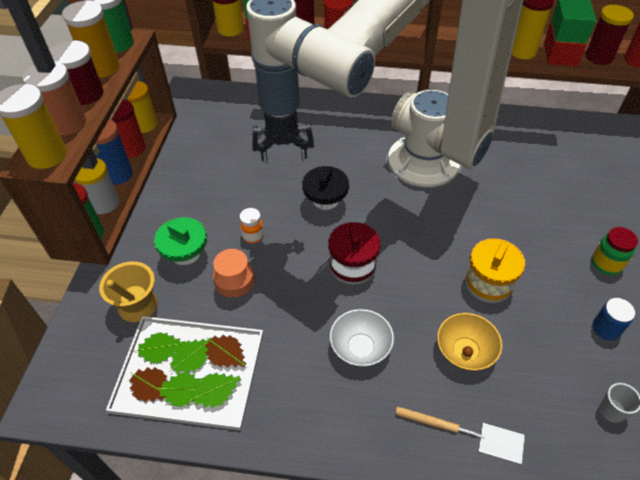

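View pics/c13.png

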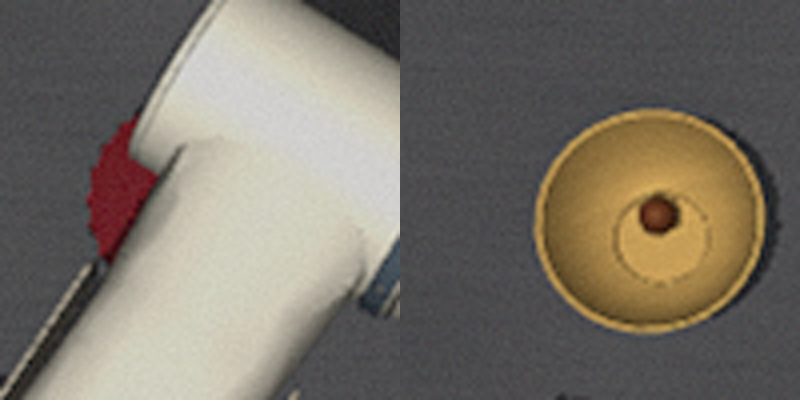

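The nut is in the brass bowl at (653,121), and both views agree. The cap is back on its jar at (354,248), but the arm hides it from the top camera. I move the arm back to the start area to check the cap.

>>> apply_moves:
  targets:
    - {"hand": 0, "linear": [7, -8, 0], "rot": [0, 0, 0]}
    - {"hand": 0, "linear": [15, -17, 0], "rot": [0, 0, 0]}
    - {"hand": 0, "linear": [18, -21, 0], "rot": [0, 0, 0]}
    - {"hand": 0, "linear": [18, -21, 0], "rot": [0, 0, 0]}
    - {"hand": 0, "linear": [18, -21, 0], "rot": [0, 0, 0]}
    - {"hand": 0, "linear": [14, -17, 0], "rot": [0, 0, 0]}
    - {"hand": 0, "linear": [7, -8, 0], "rot": [0, 0, 0]}
    - {"hand": 0, "linear": [0, 0, 0], "rot": [0, 0, 0]}
    - {"hand": 0, "linear": [0, 0, 0], "rot": [0, 0, 0]}

```text
time: 27.5
tcp_pos: [236.1, -497.1, 232.5]
orientation: [-0.11, 0.994, 0.0, 0.0]
contact_force: [0.2, 0.1, 0.7]
gripper_width: 85.4
```

```bash
python3 - <<'E'
from h import *
s,R=info()
f={n:grab(n,"10") for n in("scene","top")}
fr=f["top"]; hsv=cv2.cvtColor(fr,cv2.COLOR_RGB2HSV)
h,s_,v=[hsv[190:280,260:350,i].astype(int) for i in range(3)]
m=(((h<8)|(h>170))&(s_>120)&(v>60)).astype(np.uint8)
c=max(cv2.findContours(m,cv2.RETR_EXTERNAL,cv2.CHAIN_APPROX_NONE)[0],key=cv2.contourArea)+[[[260,190]]]
W=np.array([onz("top",p[0],106)[:2] for p in c],np.float32)
A=np.c_[2*W,np.ones(len(W))]; x=np.linalg.lstsq(A,(W**2).sum(1),rcond=None)[0]; print("cap",x[:2],np.sqrt(x[2]+x[:2]@x[:2]))
mm=fr.astype(int).sum(2)[212:255,290:320]; pts=np.argwhere(mm<100)[:,::-1]+[290,212]
W=np.array([onz("top",p,142)[:2] for p in pts],np.float32); print("bar",cv2.minAreaRect(W))
a=np.load("scene1.npy")
for im in(a,f["scene"]):
  q=cv2.cvtColor(im,cv2.COLOR_RGB2HSV)[205:300,310:400].astype(int)
  m=(((q[...,0]<8)|(q[...,0]>170))&(q[...,1]>120)&(q[...,2]>35)).astype(np.uint8)
  cc=max(cv2.findContours(m,cv2.RETR_EXTERNAL,cv2.CHAIN_APPROX_NONE)[0],key=cv2.contourArea)+[[[310,205]]]
  print("scene cap",cv2.boundingRect(cc))
crop(np.hstack([f["top"][190:280,260:350],f["scene"][205:295,310:400]]),0,0,180,90,4.4,"pics/c14.png")
E
```

```text
t 27.5 tcp [ 236.1 -497.1  232.5] phi_y 102.59 z [ 0.  0. -1.] q [-48.3  14.6   6.4  -0.  -81.8 -29.1] F [0.2 0.1 0.7] M [ 0.06 -0.03 -0.06] w 85.4
cap [ 427.30092438 -174.67051068] 64.02612427111472
bar ((440.48907470703125, -169.9327392578125), (89.90859985351562, 24.407669067382812), 21.012622833251953)
scene cap (328, 221, 53, 46)
scene cap (328, 222, 53, 45)
```

View pics/c14.png

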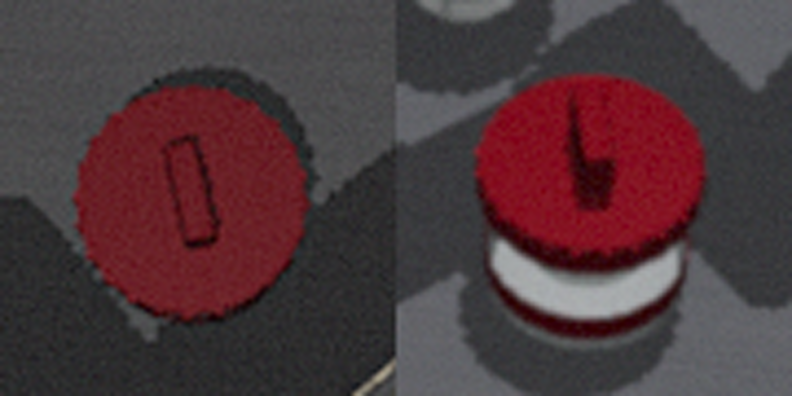

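The cap is at (427.3, -174.7), within about 0.6 mm of where it started, and level with its starting silhouette to 1 px. The bar is at about 13°, at the stop.

```bash
python3 -c "
from workcell import manip
print(manip.close_job())"
```

```text
the job is handed in; nothing more can be done
None
```

The job was done in one pass and handed in after about 27.6 s; the hand-in itself gives no verdict.

**What I did:** I gripped the maroon cap's bar, twisted it 71° anticlockwise and lifted it to about z 203 mm. I carried it over the brass bowl and tilted it 45° about the bar's axis, so the low side was 90° from the rod. The cap then went back on the jar and was screwed clockwise to the stop, where the twisting moment rose to 2.2 N·m. I eased off 2°, let go and moved the arm back to the start area.

**Last checks:**
- **Nut:** it lies in the brass bowl about 12 mm from the axis. Both cameras agree to about 0.4 mm.
- **Cap position:** its centre is at (427.3, -174.7), within 0.6 mm of where it started. It seated at the same height as before, to 0.1 mm by the tool position.
- **Cap angle:** the bar is at about 13°, with home at about 16.5° judging from the stop. I read this angle by eye from the top view.
- **Robot:** the gripper is open, contact force is about zero, and it touches nothing.

**What disagreed:** the automatic fit of the bar in the last picture picked up stray shadow pixels, giving a 90 × 24 mm shape at 21°, so I discarded it. That is why the bar angle was read by eye.

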